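# Scrape the crust chips off the griddle plate into its crumb tray

## Robot

A 6-joint arm with a two-finger parallel gripper is mounted at the origin on a cart in front of the work surface, level with it; the furniture and walls round the work are solid. World frame = base frame: x ahead of the robot, y to its left, z up, the work surface at z = 0. Lengths are in m, angles in rad, forces in N, time in s.
With the tool pointing down it reaches from about 0.375 to 0.9 m from the base axis. Payload 3.1 kg.
Tool frame: the origin (TCP) lies at the very end of the fingers, on their centre line; the grasp point (between the pads) lies 19 mm behind it (robot.grasp_offset is the distance from the TCP to the grasp point, in m); z points along the fingers, y is the direction in which the jaws open and shut (so a half turn about z gives the same grasp; the last joint's range is limited). The gripper opens to 87 mm and grips with 3 to 60 N. Pads are 19 mm wide; open, the fingers measure 117 mm over their backs; the gripper's body (75 mm by 190 mm) begins 51 mm behind the grasp point.
Start: joints at [-1.373, 0.527, 1.433, -0, 1.181, -0.178], TCP at [0.229, -0.581, 0.223] pointing down, gripper open.
Joint ranges: [-3.08, 3.08], [-0.75, 2.2], [0.22, 2.44], [-1.43, 4.57], [0, 2.65], [-2.85, 2.85]. Speed limits (rad/s): [2.79, 2.79, 3.14, 3.14, 3.14, 3.14].

## Interface

Orientations are given as a unit quaternion [x, y, z, w].
In Python, from cell import robot, eoat, ik, status, viewer, order gives the robot as it stands. The module is installed in compiled form; this text tells all that it offers. Calls block until the motion is done:
- robot.goto(position, orientation): joint-space move of the TCP to a pose.
- robot.move_l(position, orientation=None, velocity=0.15): straight line of the TCP; orientation=None keeps the orientation; velocity is the mean speed in m/s.
- robot.set_joints(angles): joint-space move.
- eoat.grip(opening, force=None): finger opening in m; force is the grip in N (None keeps the last); returns when the fingers have stopped.
- robot.hold(seconds).
- ik(position, orientation): joint angles nearest the present ones, or None.
- status.get_obs(): the state.
- viewer.read_camera(name): name is "scene" or "top" or "wrist"; returns (picture, depth): 480x640x3 uint8, red, green, blue; 480x640 float32, m along the optical axis (not along the pixel's ray), 0 where there is no reading.
- viewer.get_calibration(name): a dict with "fx", "fy", "cx", "cy" (pixels), "origin" and "rotation" of the camera in the world. Camera axes: x right, y down, z forward; pixel columns grow to the right and rows downward; lengths in m; the calibration is good to about 2 mm. The wrist camera is an equidistant fisheye: a pixel r from the principal point sees the ray r / f radians off the axis. A picture is of the moment at which its call begins: read the wrist's pose just before it. get_calibration takes no time and is no camera call; for the wrist camera it gives the pose at the moment of the call.
A pose or a line that the arm cannot do raises robot.PlanningError and nothing moves.
- order.finish_job(): hands the job in, once; it reports no verdict.
Trained networks look in the newest picture that a camera, given by its name, has taken for a name from the list of things; names that differ only in an ending like _2 or _b are one class to them, and where a whole thing is asked for, a point or a joint stands for the part that bears it (a point fixed in the world has none). Each returns a list of dicts, best first, with "conf" (0 to 1); they miss things now and then, are a little off and sometimes report something else, mostly with a low value. They report only what shows in the picture. A call takes as long as a camera call. They do not tell look-alikes from the thing itself.
- viewer.trace(thing, camera): "region" (480x640 bool, what is visible of it) and "bbox" ([left, top, right, bottom] in pixels, round what is visible of it).
- viewer.pinpoint(thing, camera): "uv" ([column, row] in pixels: a listed point, or the origin of a listed thing).
The state is a dict: "time_s": time; "qpos": joint angles; "dq": joint speeds; "effort": joint torques, N m; "eef_pos": TCP position; "tcp_rot": TCP orientation; "force": force on the tool from outside, world axes, zero at the start; "moment": the same for the moment, N m; "width": finger opening in m.
Only numpy, scipy, OpenCV 4.12 (cv2) and the standard library are available. Lean on these libraries where they do the work, as an engineer would, in place of code of your own. Each camera call takes 0.05 s, during which the arm holds its last target. There are 200 camera calls.

## Task

Take the wooden scraper block from its blue pad and wipe the six loose crust chips sideways off the griddle plate into the crumb tray at its right, working in under the low warming rack: set the scraper upright, edge down on the plate to the left of the chips, and keep it pressed on the plate with a firm but not heavy hand (about 12 N) all the way to the tray edge. Move the chips only with the scraper, never with the gripper, and then stand the scraper upright on its pad again, roughly in the middle, and let go. Leave the jars, shaker, tin, mug and apple round about where they are.

Things in the scene. Friction and masses are not known exactly. Their poses are not given: they have to be found in the camera images.
- griddle: Cold griddle, fixed on the hob. Origin on the hob under its plate's centre; x to its rear (roughly away from the robot), y left, z up. Flat plate 230 (x) by 280 mm (y), top 30 mm over the origin. 10 mm high steel rims along the rear (x 112 to 119 mm) and left (y 138 to 144 mm); front and right edges open, crumb tray along the right. A warming rack stands over the rear half.
- plate_top (a point): Point on the plate's top at its centre; axes as the griddle's. The chips lie within x = 18 to 84, y = -70 to 70 mm of it; the plate's right edge, where the tray begins, is at y = -140 mm. The plate is rigid.
- tray_floor (a point): Centre of the floor of the open aluminium crumb tray on the griddle's right; axes as the griddle's. Inside 222 mm (x) by 103 mm (y); the floor lies 26 mm below the plate's top, the side next to the plate is 4 mm below the plate's top, the outer side stands 36 mm high over the hob.
- rack_edge (a point): Middle of the rack's front edge, at its underside, 180 mm above the plate; axes as the griddle's. It lies 15 mm in front of the plate centre. The rack is a level steel wire shelf 150 mm deep from here back, as wide as the plate, on two posts 12 mm square, 142 mm behind its edge, +-128 mm in y, with thin braces under its rear. No room under it for a gripper pointing straight down: lean it back to the robot.
- pad: Blue rest pad, fixed on the worktop left of the hob, 150 x 90 x 4 mm; origin at the centre of its underside, x along its 150 mm length.
- scraper: Scraper block, pale wood over a black straight edge: 120 mm long (x), 26 mm wide (y; lowest 22 mm: 22 mm wide), 62 mm high, 150 to 310 g. The edge gives upwards on stiff springs, 1 mm per 8 N. Origin at the underside's centre, z up. Stands on the pad, +x away from the robot. Grip the wood across its width, 24 to 62 mm up; gripped nearer the -x end it reaches farther under the rack.
- chip0: Loose hard crust chip 1 of 6, orange-brown, about 19 x 16 x 7 mm, 12 g; origin at the centre of its underside as it first lies flat. Starts on the griddle plate under the warming rack.
- chip1: Loose hard crust chip 2 of 6, orange-brown, about 19 x 16 x 7 mm, 12 g; origin at the centre of its underside as it first lies flat. Starts on the griddle plate under the warming rack.
- chip2: Loose hard crust chip 3 of 6, orange-brown, about 19 x 16 x 7 mm, 12 g; origin at the centre of its underside as it first lies flat. Starts on the griddle plate under the warming rack.
- chip3: Loose hard crust chip 4 of 6, orange-brown, about 19 x 16 x 7 mm, 12 g; origin at the centre of its underside as it first lies flat. Starts on the griddle plate under the warming rack.
- chip4: Loose hard crust chip 5 of 6, orange-brown, about 19 x 16 x 7 mm, 12 g; origin at the centre of its underside as it first lies flat. Starts on the griddle plate under the warming rack.
- chip5: Loose hard crust chip 6 of 6, orange-brown, about 19 x 16 x 7 mm, 12 g; origin at the centre of its underside as it first lies flat. Starts on the griddle plate under the warming rack.
- small_tin: Bystander: food tin, 57 mm across, 72 mm high, on the rear of the warming rack; origin at its underside.
- honey_jar: Bystander: honey jar, 65 mm across, 86 mm high, on the rear of the warming rack; origin at its underside.
- mug_blue: Bystander: dark and white mug, 80 x 114 x 94 mm, on the worktop behind the pad; origin at its underside.
- salt_shaker: Bystander: salt shaker, 44 mm across, 90 mm high, on the worktop between pad and griddle, to the rear; origin at its underside.
- apple: Bystander: red apple, 77 mm across, on the worktop left of and behind the pad; origin at its underside.
- spice_a: Bystander: spice jar with dark lid, 45 mm across, 105 mm high, on the worktop behind the salt shaker; origin at its underside.
Things that resemble listed ones, but are neither listed nor needed, are in the scene too. Of the things that look like the scraper, the larger one is meant.

How it is judged:
By the outcome, as a careful person would: the job done as asked, in the order asked, and still so for the second after the job is handed in, with the robot touching nothing.
It also fails if it takes over 72 s, if anything falls off the work surface, if the arm or the gripper's body presses on something with over 40 N, if the wrist force passes 120 N, or if a joint passes its speed limit or range.

## Working session

There is one attempt and no reset: what is moved stays moved. The work goes in short steps, each a Python script; the robot and the scene stay as the last script left them, time stands still between calls to the robot, and variables do not carry over. Pictures are saved under pics/ and viewed, about 8 in all and at most 12, crops included, and the job is handed in when it is done.

```bash
mkdir -p pics
cat > h.py <<'E'
import numpy as np, cv2
from scipy.spatial.transform import Rotation as R
from cell import robot, eoat, ik, status, viewer, order
def w(cam,u,v,d,c=None):
    c=c or viewer.get_calibration(cam)
    return np.array(c["origin"])+np.array(c["rotation"])@np.array([(u-c["cx"])/c["fx"]*d,(v-c["cy"])/c["fy"]*d,d])
def onplane(cam,u,v,z):
    c=viewer.get_calibration(cam); o=np.array(c["origin"]); r=np.array(c["rotation"])@np.array([(u-c["cx"])/c["fx"],(v-c["cy"])/c["fy"],1])
    return o+r*(z-o[2])/r[2]
E
python3 - <<'E'
from h import *
for n in ["scene","top"]:
    p,d=viewer.read_camera(n); cv2.imwrite(f"pics/{n}0.png",p[:,:,::-1]); np.save(f"{n}0.npy",d)
    c=viewer.get_calibration(n); print(n,c)
    for t in ["griddle","plate_top","tray_floor","rack_edge","pad","scraper","chip0","salt_shaker","spice_a","mug_blue","apple"]:
        for k in viewer.pinpoint(t,n)[:7]:
            u,v=k["uv"]; dd=d[min(479,int(v)),min(639,int(u))]
            print(t,round(k["conf"],2),np.round([u,v]),np.round(w(n,u,v,dd,c),3))
s=status.get_obs(); print(s["time_s"],s["force"],s["tcp_rot"],s["width"])
E
```

```text
scene {'fx': 473.43340405882066, 'fy': 473.43340405882066, 'cx': 313.0706374038229, 'cy': 241.07928215035486, 'origin': array([-0.12341078,  0.4377325 ,  1.08860658]), 'rotation': array([-0.42840922,  0.82484235, -0.32756882,  0.16970357])}Traceback (most recent call last):
  File "<stdin>", line 8, in <module>
  File "h.py", line 6, in w
    return np.array(c["origin"])+np.array(c["rotation"])@np.array([(u-c["cx"])/c["fx"]*d,(v-c["cy"])/c["fy"]*d,d])
                                 ~~~~~~~~~~~~~~~~~~~~~~~^~~~~~~~~~~~~~~~~~~~~~~~~~~~~~~~~~~~~~~~~~~~~~~~~~~~~~~~~~
ValueError: matmul: Input operand 1 has a mismatch in its core dimension 0, with gufunc signature (n?,k),(k,m?)->(n?,m?) (size 3 is different from 4)
```

```bash
sleep 1; ls pics
```

```text
scene0.png
```

Rotation is a quaternion; fix.

```bash
sed -i 's/np.array(c\["rotation"\])/R.from_quat(c["rotation"]).as_matrix()/' h.py
python3 - <<'E'
from h import *
for n in ["scene","top"]:
    p,d=viewer.read_camera(n); cv2.imwrite(f"pics/{n}0.png",p[:,:,::-1]); np.save(f"{n}0.npy",d)
    c=viewer.get_calibration(n); print(n,c["origin"],R.from_quat(c["rotation"]).as_matrix()[:,2])
    for t in ["griddle","plate_top","tray_floor","rack_edge","pad","scraper","chip0","salt_shaker","spice_a","mug_blue","apple"]:
        for k in viewer.pinpoint(t,n)[:7]:
            u,v=k["uv"]; dd=d[min(479,int(v)),min(639,int(u))]
            print(t,round(k["conf"],2),np.round([u,v]),np.round(w(n,u,v,dd,c),3))
s=status.get_obs(); print(s["time_s"],s["force"],s["tcp_rot"],s["width"])
E
```

```text
scene [-0.12341078  0.4377325   1.08860658] [ 0.56062439 -0.39498013 -0.72779873]
griddle 0.9 [371. 273.] [ 0.493 -0.201  0.029]
griddle 0.24 [354. 261.] [ 0.551 -0.184  0.04 ]
plate_top 0.9 [376. 262.] [ 0.513 -0.237  0.033]
rack_edge 0.68 [386. 223.] [ 0.619 -0.37   0.036]
pad 0.91 [264. 341.] [0.472 0.17  0.036]
scraper 0.57 [268. 344.] [0.465 0.165 0.028]
scraper 0.57 [226. 376.] [0.439 0.295 0.04 ]
chip0 0.59 [382. 249.] [ 0.542 -0.283  0.035]
chip0 0.58 [348. 252.] [ 0.596 -0.198  0.029]
chip0 0.47 [363. 256.] [ 0.547 -0.214  0.043]
chip0 0.45 [352. 261.] [ 0.563 -0.188  0.027]
chip0 0.45 [374. 237.] [ 0.595 -0.299  0.032]
chip0 0.39 [359. 248.] [ 0.587 -0.232  0.035]
salt_shaker 0.81 [267. 285.] [0.623 0.071 0.036]
spice_a 0.67 [255. 272.] [0.69  0.07  0.028]
mug_blue 0.63 [221. 298.] [0.653 0.198 0.042]
apple 0.65 [380. 250.] [ 0.537 -0.274  0.04 ]
apple 0.61 [203. 337.] [0.563 0.295 0.051]
apple 0.55 [376. 263.] [ 0.512 -0.238  0.03 ]
top [-0.11651231  0.20820114  1.4782012 ] [ 0.47084007 -0.16414496 -0.86681374]
griddle 0.79 [392. 267.] [ 0.271 -0.064  0.578]
plate_top 0.92
[... 236 characters left out ...]
272. 246.] [0.691 0.061 0.02 ]
scraper 0.76 [264. 323.] [0.457 0.156 0.065]
scraper 0.55 [217. 345.] [0.449 0.288 0.044]
chip0 0.58 [385. 250.] [ 0.56  -0.233  0.033]
chip0 0.53 [366. 252.] [ 0.572 -0.177  0.04 ]
chip0 0.53 [381. 246.] [ 0.571 -0.225  0.043]
chip0 0.48 [373. 259.] [ 0.543 -0.188  0.039]
chip0 0.41 [396. 241.] [ 0.573 -0.271  0.041]
salt_shaker 0.58 [281. 266.] [0.612 0.06  0.035]
spice_a 0.69 [271. 246.] [0.69  0.066 0.027]
mug_blue 0.81 [231. 263.] [0.655 0.188 0.066]
mug_blue 0.63 [284. 265.] [0.616 0.051 0.031]
apple 0.73 [204. 304.] [0.565 0.29  0.06 ]
1.3 [0.60371696 0.32826867 0.61901789] [9.82404261e-01 1.86766880e-01 1.97814050e-05 3.91059622e-06] 0.08702711532645872
```

Run:
```python
import cv2,numpy as np
a=cv2.imread("pics/scene0.png")[180:420,150:470];b=cv2.imread("pics/top0.png")[180:400,170:470]
a=cv2.resize(a,(800,600),interpolation=cv2.INTER_CUBIC); b=cv2.resize(b,(800,587),interpolation=cv2.INTER_CUBIC)
cv2.imwrite("pics/sc.png",a);cv2.imwrite("pics/tc.png",b)
```

```text
(no output)
```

View pics/sc.png

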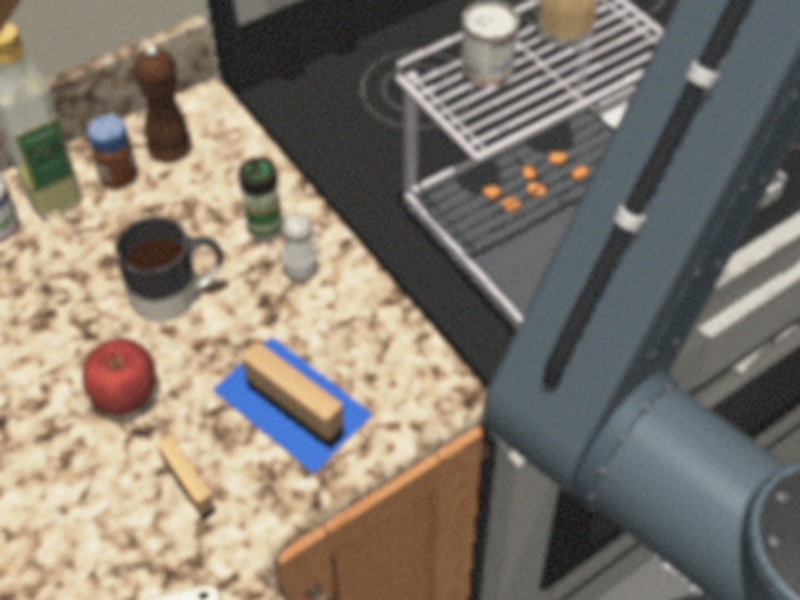

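View pics/tc.png

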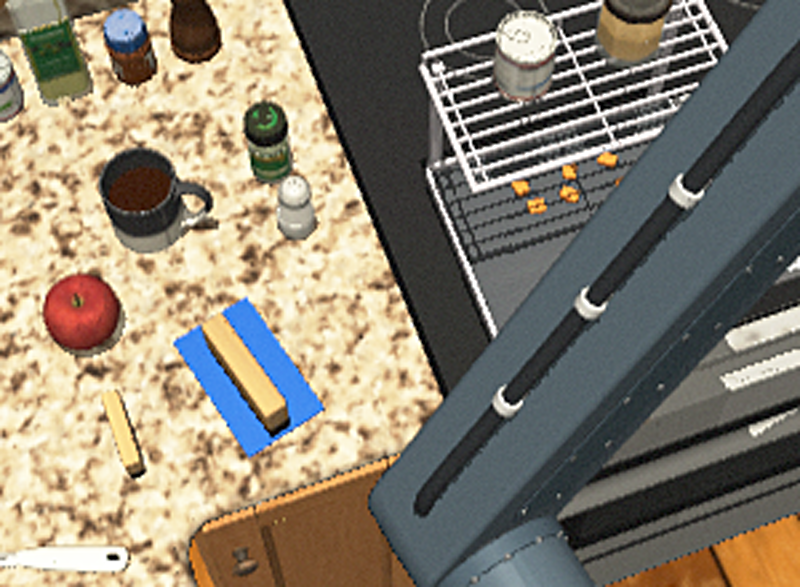

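Both pictures: the larger scraper stands on the blue pad (top crop ≈ (245,375)), the smaller look-alike is at its left (≈ (122,430)). Chips lie under the rack's front (≈ (515–610,160–210)); the arm hides the tray. I'll move the arm out of the way and then measure.

Run:
```python
from h import *
q=R.from_matrix(np.array([[1,0,0],[0,-1,0],[0,0,-1.]])).as_quat()
s=status.get_obs(); robot.move_l(np.array(s["eef_pos"])+[0,0,.2],velocity=.4)
robot.goto([.42,.22,.42],q)
print(status.get_obs()["time_s"],status.get_obs()["force"])
for n in ["scene","top"]:
    p,d=viewer.read_camera(n); cv2.imwrite(f"pics/{n}1.png",p[:,:,::-1]); np.save(f"{n}1.npy",d); np.save(f"{n}1rgb.npy",p)
    for t in ["plate_top","tray_floor","rack_edge","pad","scraper","chip0"]:
        z={"plate_top":.035,"tray_floor":.008,"rack_edge":.215,"pad":0,"scraper":.004,"chip0":.035}[t]
        for k in viewer.pinpoint(t,n)[:7]:
            u,v=k["uv"]; dd=d[min(479,int(v)),min(639,int(u))]
            print(n,t,round(k["conf"],2),np.round([u,v]),np.round(w(n,u,v,dd),3),np.round(onplane(n,u,v,z),3))
p,d=viewer.read_camera("wrist"); cv2.imwrite("pics/wrist1.png",p[:,:,::-1])
a=cv2.imread("pics/scene1.png")[150:390,300:620];a=cv2.resize(a,(640,480),interpolation=cv2.INTER_CUBIC)
b=cv2.imread("pics/top1.png")[180:340,330:550];b=cv2.resize(b,(640,466),interpolation=cv2.INTER_CUBIC)
cv2.imwrite("pics/s1c.png",a);cv2.imwrite("pics/t1c.png",b)
```

```text
4.8417 [-0.62777879  0.2157696  -0.10577531]
scene pad 0.97 [266. 344.] [0.469 0.168 0.026] [0.484 0.161 0.   ]
scene scraper 0.76 [227. 378.] [0.437 0.296 0.038] [0.456 0.291 0.004]
scene scraper 0.71 [268. 341.] [0.458 0.166 0.052] [0.484 0.153 0.004]
scene chip0 0.61 [346. 257.] [ 0.577 -0.176  0.038] [ 0.579 -0.178  0.035]
top plate_top 0.89 [391. 267.] [ 0.505 -0.227  0.035] [ 0.505 -0.227  0.035]
top tray_floor 0.98 [454. 246.] [ 0.51  -0.429  0.014] [ 0.513 -0.432  0.008]
top rack_edge 0.72 [402. 238.] [ 0.574 -0.288  0.044] [ 0.492 -0.229  0.215]
top rack_edge 0.23 [397. 239.] [ 0.58  -0.277  0.039] [ 0.495 -0.218  0.215]
top scraper 0.63 [218. 347.] [0.444 0.287 0.044] [0.46  0.289 0.004]
top scraper 0.18 [282. 264.] [0.232 0.136 0.793] [0.634 0.052 0.004]
top chip0 0.5 [406. 247.] [ 0.545 -0.289  0.043] [ 0.549 -0.292  0.035]
top chip0 0.44 [374. 257.] [ 0.548 -0.191  0.04 ] [ 0.55  -0.193  0.035]
top chip0 0.43 [379. 238.] [ 0.602 -0.231  0.032] [ 0.6   -0.23   0.035]
top chip0 0.42 [386. 249.] [ 0.562 -0.234  0.035] [ 0.562 -0.234  0.035]
top chip0 0.4 [395. 240.] [ 0.578 -0.269  0.04 ] [ 0.58  -0.271  0.035]
```

View pics/t1c.png

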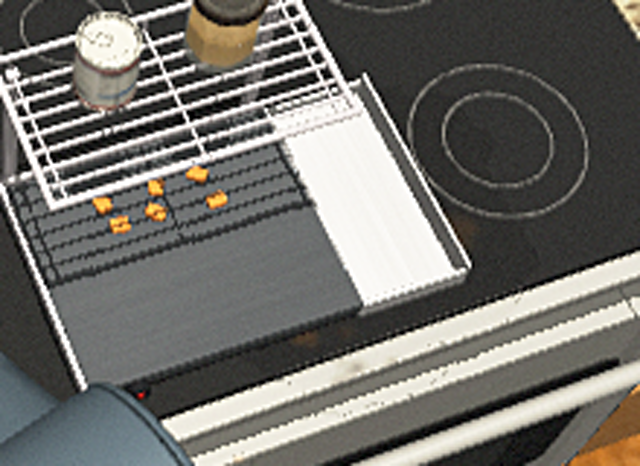

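```bash
cat > fit.py <<'E'
from h import *
def cloud(n,d):
    c=viewer.get_calibration(n); v,u=np.mgrid[:480,:640]
    P=np.stack([(u-c["cx"])/c["fx"]*d,(v-c["cy"])/c["fy"]*d,d],-1)
    return P@R.from_quat(c["rotation"]).as_matrix().T+np.array(c["origin"])
E
python3 - <<'E'
from fit import *
for n in ["top","scene"]:
    P=cloud(n,np.load(n+"1.npy")); X=P.reshape(-1,3)
    box=(X[:,0]>.36)&(X[:,0]<.52)&(X[:,1]>-.40)&(X[:,1]<-.06)
    z=X[box,2]; h,e=np.histogram(z,bins=np.arange(-.02,.08,.004)); print(n,dict(zip(np.round(e,3),h)))
    zp=np.median(z[(z>.02)&(z<.05)]); print("zp",zp)
    A=X[box&(abs(X[:,2]-zp)<.010)]
    # yaw and edges by refinement
    def line(pts,along,across,lo,hi):
        B=[];
        for a in np.arange(lo,hi,.008):
            s=pts[(pts[:,along]>a)&(pts[:,along]<a+.008)]
            if len(s)>4: B.append((a+.004,np.percentile(s[:,across],1)))
        B=np.array(B)
        for _ in range(4):
            c=np.polyfit(B[:,0],B[:,1],1); r=B[:,1]-np.polyval(c,B[:,0]); B=B[abs(r)<max(.002,1.5*r.std())]
        return c,len(B),r.std()
    f=line(A,1,0,-.34,-.12); r=line(A,0,1,.42,.51)
    print("front x=f(y)",f,"right y=f(x)",r)
    (a,b),(c,d_)=f[0],r[0]; x=(a*d_+b)/(1-a*c); y=c*x+d_; print("corner FR",x,y,"yaws",-np.arctan(a),np.arctan(c))
    for yaw in (-np.arctan(a),):
        cen=np.array([x,y])+R.from_euler("z",yaw).as_matrix()[:2,:2]@[.115,.14]; print("centre",cen)
# scraper and pad
for n in ["top","scene"]:
    P=cloud(n,np.load(n+"0.npy")); I=cv2.cvtColor(cv2.imread(f"pics/{n}0.png"),cv2.COLOR_BGR2HSV)
    near=(P[...,0]>.36)&(P[...,0]<.58)&(P[...,1]>.08)&(P[...,1]<.25)
    blue=near&(I[...,0]>100)&(I[...,0]<125)&(I[...,1]>150)
    top=near&(P[...,2]>.050)&(P[...,2]<.085)&(I[...,0]<30)
    for nm,m,z in (("pad",blue,.004),("scr",top,.066)):
        v,u=np.nonzero(m); q=np.array([onplane(n,a,b,z)[:2] for a,b in zip(u,v)]).astype(np.float32)
        (c,s,ang)=cv2.minAreaRect(q*1000); print(n,nm,m.sum(),np.median(P[m][:,2]),c,s,ang)
# chips
for n in ["top","scene"]:
    I=cv2.cvtColor(cv2.imread(f"pics/{n}1.png"),cv2.COLOR_BGR2HSV);P=cloud(n,np.load(n+"1.npy"))
    m=((I[...,0]>8)&(I[...,0]<22)&(I[...,1]>150)&(P[...,0]>.5)&(P[...,0]<.66)&(P[...,1]<-.13)&(P[...,1]>-.34)&(P[...,2]<.07)).astype(np.uint8)
    k,l,st,ce=cv2.connectedComponentsWithStats(m)
    for i in range(1,k):
        if st[i,4]>4: print(n,"chip",st[i,4],ce[i].round(1),onplane(n,*ce[i],.039).round(3))
E
```

```text
top {np.float64(-0.02): np.int64(14), np.float64(-0.016): np.int64(73), np.float64(-0.012): np.int64(187), np.float64(-0.008): np.int64(109), np.float64(-0.004): np.int64(156), np.float64(0.0): np.int64(500), np.float64(0.004): np.int64(657), np.float64(0.008): np.int64(307), np.float64(0.012): np.int64(73), np.float64(0.016): np.int64(38), np.float64(0.02): np.int64(49), np.float64(0.024): np.int64(146), np.float64(0.028): np.int64(836), np.float64(0.032): np.int64(1787), np.float64(0.036): np.int64(1196), np.float64(0.04): np.int64(272), np.float64(0.044): np.int64(44), np.float64(0.048): np.int64(9), np.float64(0.052): np.int64(0), np.float64(0.056): np.int64(0), np.float64(0.06): np.int64(0), np.float64(0.064): np.int64(0), np.float64(0.068): np.int64(0), np.float64(0.072): np.int64(0)}
zp 0.03461469524318206
front x=f(y) (array([0.01616595, 0.40280785]), 24, np.float64(0.0006961324841419113)) right y=f(x) (array([-0.01579787, -0.36101685]), 12, np.float64(0.0008095045986359607))
corner FR 0.3968703112592431 -0.3672865576555392 yaws -0.016164544400744933 -0.015796555374743493
cen
[... 1256 characters left out ...]
62598
top scr 459 0.06548012930009173 (474.99945068359375, 158.68850708007812) (125.88968658447266, 27.65802001953125) 14.975940704345703
scene pad 658 0.0027169729726090885 (489.25653076171875, 155.71768188476562) (141.32843017578125, 83.45916748046875) 13.842809677124023
scene scr 476 0.06353735356990386 (471.6288757324219, 161.56829833984375) (123.98098754882812, 29.131616592407227) 15.63241195678711
top chip 26 [397.4 239.7] [ 0.576 -0.277  0.039]
top chip 23 [383.  243.9] [ 0.578 -0.233  0.039]
top chip 24 [364.8 250. ] [ 0.577 -0.177  0.039]
top chip 25 [403.6 248.4] [ 0.544 -0.282  0.039]
top chip 29 [383.2 252.7] [ 0.551 -0.222  0.039]
top chip 28 [370.9 256.9] [ 0.551 -0.185  0.039]
```

```bash
cat >> h.py <<'E'
GX,GH,TH=-.03,.047,np.radians(48)
GC=np.array([.513,-.229,.0345]); GY=-.016      # griddle plate centre / yaw
SC=np.array([.474,.159,.004]); SY=np.radians(15)  # scraper
PC=np.array([.490,.1555,.004]); PY=np.radians(14.2)
def pose(p,yaw,sgn=-1):
    "TCP pose that puts the scraper's origin at p"
    Z=R.from_euler("z",yaw).as_matrix()
    z=Z@[np.sin(TH),0,-np.cos(TH)]; y=Z@[0,sgn,0.]
    M=np.column_stack([np.cross(y,z),y,z])
    return np.asarray(p)+Z@[GX,0,GH]+z*robot.grasp_offset, R.from_matrix(M).as_quat()
def gp(x,y,z):  # griddle plate frame -> world
    return GC+R.from_euler("z",GY).as_matrix()@[x,y,z]
E
python3 - <<'E'
from h import *
print(robot.grasp_offset)
for s in (-1,1):
    for nm,p,y in (("pre",SC+[-.08,-.02,.09],SY),("grasp",SC,SY),("lift",SC+[0,0,.08],SY),("front",gp(-.09,.095,.06),GY),("in",gp(.04,.095,.02),GY),("mid",gp(.04,0,0),GY),("end",gp(.04,-.15,0),GY),("place",PC,PY)):
        q=ik(*pose(p,y,s)); print(s,nm,None if q is None else np.round(q,2))
E
```

```text
0.0187
-1 pre None
-1 grasp None
-1 lift None
-1 front None
-1 in [-0.73  0.79  2.31  2.4   0.81 -1.53]
-1 mid [-0.92  0.82  2.19  2.13  0.76 -1.42]
-1 end [-1.12  0.81  1.93  1.65  0.73 -1.03]
-1 place None
1 pre None
1 grasp None
1 lift None
1 front None
1 in [-0.73  0.79  2.31  2.4   0.81  1.61]
1 mid [-0.92  0.82  2.19  2.13  0.76  1.72]
1 end [-1.12  0.81  1.93  1.65  0.73  2.12]
1 place None
```

View pics/wrist1.png

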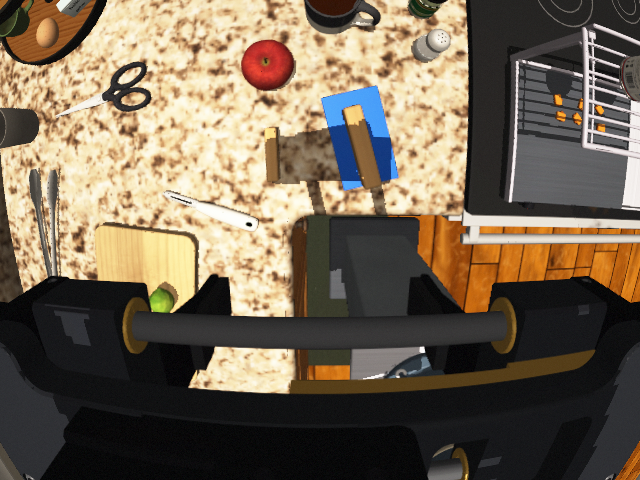

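Run:
```python
import h
from h import *
c=viewer.get_calibration("wrist"); s=status.get_obs()
T=R.from_quat(s["tcp_rot"]); print("cam in tool",T.inv().apply(np.array(c["origin"])-s["eef_pos"]).round(3), T.inv().apply(R.from_quat(c["rotation"]).as_matrix()[:,2]).round(2))
for gx in (-.045,-.035):
  h.GX=gx
  for th in (20,25,30,35,40):
    h.TH=np.radians(th); o=[]
    for nm,p,y in (("pre",SC+[-.04,-.01,.09],SY),("grasp",SC,SY),("lift",SC+[0,0,.09],SY),("front",gp(-.08,.095,.06),GY),("in",gp(.035,.095,.02),GY),("mid",gp(.035,0,0),GY),("end",gp(.035,-.15,0),GY),("place",PC,PY)):
        q=ik(*pose(p,y,1)); q2=ik(*pose(p,y,-1)); o.append(nm+("+" if q is not None else ".")+("-" if q2 is not None else "."))
        if th in(25,30) and gx==-.035 and q is not None: print(nm,np.round(q,2), np.round(q2,2) if q2 is not None else None)
    print(gx,th,o)
```

```text
cam in tool [ 0.075 -0.001 -0.163] [-0.28 -0.    0.96]
-0.045 20 ['pre+-', 'grasp+-', 'lift+-', 'front.-', 'in+-', 'mid.-', 'end.-', 'place+-']
-0.045 25 ['pre+-', 'grasp+-', 'lift.-', 'front+-', 'in.-', 'mid.-', 'end.-', 'place+-']
-0.045 30 ['pre+-', 'grasp+-', 'lift+-', 'front+-', 'in+-', 'mid+-', 'end+-', 'place+-']
-0.045 35 ['pre..', 'grasp..', 'lift+-', 'front..', 'in+-', 'mid+-', 'end+-', 'place+-']
-0.045 40 ['pre..', 'grasp..', 'lift..', 'front..', 'in+-', 'mid+-', 'end+-', 'place..']
-0.035 20 ['pre+-', 'grasp+-', 'lift+-', 'front.-', 'in+-', 'mid.-', 'end.-', 'place+-']
pre [-0.01  0.44  2.34  2.02  0.13  2.45] [-0.01  0.44  2.34  2.02  0.13 -0.7 ]
grasp [0.02 0.73 2.29 2.82 0.32 1.66] [ 0.02  0.73  2.29  2.82  0.32 -1.48]
front [-0.81  0.43  2.33  1.38  0.31  2.6 ] [-0.81  0.43  2.33  1.38  0.31 -0.54]
place [0.02 0.72 2.25 2.78 0.28 1.71] [ 0.02  0.72  2.25  2.78  0.28 -1.43]
-0.035 25 ['pre+-', 'grasp+-', 'lift.-', 'front+-', 'in.-', 'mid.-', 'end.-', 'place+-']
pre [-0.03  0.47  2.41  2.6   0.29  1.84] [-0.03  0.47  2.41  2.6   0.29 -1.31]
grasp [0.01 0.78 2.35 2.88 0.52 1.57] [ 0.01  0.78  2.35  2.88  0.52 -1.57]
lift [0.01 0.48 2.3  2.43 0.2  2.05] [ 0.01  0.48  2.3   2.43  0.2  -1.09]
front [-0.87  0.47  2.39  1.78  0.39  2.14] [-0.87  0.47  2.39  1.78  0.39 -1.01]
in [-0.63  0.61  2.15  1.76  0.3   2.39] [-0.63  0.61  2.15  1.76  0.3  -0.75]
mid [-0.81  0.67  2.06  1.49  0.37  2.5 ] [-0.81  0.67  2.06  1.49  0.37 -0.64]
end [-1.01  0.72  1.82  1.01  0.52  2.85] [-1.01  0.72  1.82  1.01  0.52 -0.3 ]
place [0.   0.77 2.32 2.87 0.47 1.6 ] [ 0.    0.77  2.32  2.87  0.47 -1.54]
-0.035 30 ['pre+-', 'grasp+-', 'lift+-', 'front+-', 'in+-', 'mid+-', 'end+-', 'place+-']
-0.035 35 ['pre..', 'grasp+-', 'lift+-', 'front..', 'in+-', 'mid+-', 'end+-', 'place+-']
-0.035 40 ['pre..', 'grasp..', 'lift+-', 'front..', 'in+-', 'mid+-', 'end+-', 'place+-']
```

Run:
```python
import h
from h import *
gpx=lambda X:[("pre",SC+[0,0,.07],SY),("grasp",SC,SY),("via",gp(-.01,.25,.035),GY+.1),("side",gp(X,.18,.03),GY),("in",gp(X,.095,.02),GY),("mid",gp(X,0,0),GY),("m2",gp(X,-.08,0),GY),("end",gp(X,-.155,0),GY),("pl",PC+[0,0,.07],PY),("place",PC,PY)]
for gx in (-.04,-.03):
  h.GX=gx
  for th in (32,34,36,38):
    h.TH=np.radians(th); X=.033; g=X+gx+.015
    print(gx,th,"clear mm",1000*(-g*np.cos(h.TH)+.135*np.sin(h.TH)))
    for nm,p,y in gpx(X):
        q=ik(*pose(p,y,1)); print("  ",nm,None if q is None else np.round(q,2))
```

```text
-0.04 32 clear mm 64.75471590223127
   pre [-0.01  0.56  2.36  2.72  0.35  1.74]
   grasp [-0.01  0.82  2.39  2.9   0.62  1.54]
   via [-0.34  0.58  2.34  2.48  0.37  1.83]
   side [-0.44  0.59  2.23  2.29  0.3   2.03]
   in [-0.65  0.62  2.19  1.95  0.35  2.18]
   mid [-0.84  0.68  2.09  1.65  0.4   2.32]
   m2 [-0.96  0.7   1.97  1.32  0.46  2.56]
   end [-1.04  0.72  1.84  1.1   0.53  2.73]
   pl [-0.01  0.56  2.32  2.69  0.31  1.78]
   place [-0.01  0.8   2.35  2.89  0.57  1.57]
-0.04 34 clear mm 68.8587413881105
   pre [-0.01  0.59  2.39  2.77  0.43  1.68]
   grasp [-0.01  0.85  2.42  2.91  0.71  1.52]
   via [-0.36  0.6   2.37  2.55  0.44  1.74]
   side [-0.45  0.61  2.26  2.4   0.36  1.91]
   in [-0.67  0.64  2.21  2.07  0.4   2.05]
   mid [-0.85  0.69  2.11  1.76  0.44  2.19]
   m2 [-0.97  0.71  1.99  1.43  0.48  2.44]
   end [-1.06  0.73  1.86  1.19  0.55  2.63]
   pl [-0.02  0.58  2.35  2.75  0.39  1.72]
   place [-0.02  0.83  2.38  2.9   0.65  1.54]
-0.04 36 clear mm 72.8788731044843
   pre [-0.02  0.61  2.41  2.8   0.52  1.64]
   grasp None
   via [-0.37  0.62  2.4   2.6 
[... 2020 characters left out ...]
5  0.71  2.11  1.83  0.47  2.13]
   m2 [-0.97  0.72  1.99  1.51  0.5   2.37]
   end [-1.05  0.74  1.86  1.26  0.56  2.56]
   pl [-0.01  0.6   2.35  2.78  0.44  1.69]
   place [-0.01  0.84  2.37  2.9   0.7   1.54]
-0.03 38 clear mm 68.93010560404288
   pre [-0.02  0.63  2.41  2.82  0.57  1.62]
   grasp [-0.02  0.9   2.44  2.91  0.86  1.5 ]
   via [-0.36  0.65  2.39  2.63  0.57  1.65]
   side [-0.46  0.64  2.28  2.52  0.47  1.78]
   in [-0.68  0.67  2.23  2.22  0.49  1.89]
   mid [-0.86  0.72  2.13  1.91  0.51  2.03]
   m2 [-0.98  0.73  2.    1.59  0.53  2.27]
   end [-1.07  0.75  1.87  1.34  0.58  2.47]
   pl [-0.02  0.63  2.37  2.81  0.53  1.65]
   place [-0.02  0.88  2.4   2.91  0.79  1.52]
```

```bash
sed -i 's/^GX,GH,TH=.*/GX,GH,TH=-.03,.047,np.radians(36)/; s/sgn=-1/sgn=1/' h.py
python3 - <<'E'
from h import *
q=np.array(ik(*pose(SC+[0,0,.08],SY))); q0=q.copy(); q0[1]-=.35
robot.set_joints(q0); robot.set_joints(q)
s=status.get_obs(); print(s["time_s"],np.round(s["force"],2),np.round(s["qpos"],2))
p,d=viewer.read_camera("wrist"); cv2.imwrite("pics/wrist2.png",p[:,:,::-1])
p,d=viewer.read_camera("scene"); cv2.imwrite("pics/scene2.png",p[:,:,::-1])
a=cv2.imread("pics/scene2.png")[200:440,130:450]
cv2.imwrite("pics/v2.png",np.hstack([cv2.resize(a,(400,300)),cv2.resize(cv2.imread("pics/wrist2.png"),(400,300))]))
E
```

```text
8.6333 [ 0.36  0.26 -0.09] [-0.01  0.57  2.38  2.76  0.44  1.69]
```

View pics/v2.png

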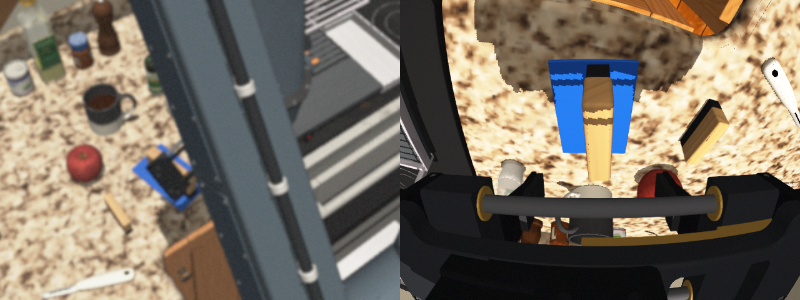

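The fingers straddle the scraper (wrist half ≈ (597,130)) and line up with it. I'll go down, grip and lift.

Run:
```python
from h import *
robot.move_l(*pose(SC,SY),velocity=.08)
s=status.get_obs(); print("down",s["time_s"],np.round(s["force"],2),np.round(s["eef_pos"],4),pose(SC,SY)[0].round(4))
eoat.grip(.0,60); s=status.get_obs(); print("grip",s["width"],np.round(s["force"],2))
robot.move_l(*pose(SC+[0,0,.02],SY),velocity=.06); robot.hold(.2)
s=status.get_obs(); print("up",s["time_s"],s["width"],np.round(s["force"],2),np.round(s["moment"],2))
robot.move_l(*pose(SC+[0,0,.08],SY),velocity=.12)
p,d=viewer.read_camera("wrist"); cv2.imwrite("pics/wrist3.png",p[:,:,::-1])
```

```text
down 9.8833 [ 0.3  -0.3  -0.51] [0.4558 0.1541 0.0364] [0.4556 0.1541 0.0359]
grip 0.025489218937148336 [-0.59 -0.48  0.69]
up 11.5917 0.02573027351652698 [ 0.56 -0.2  -2.35] [-0.04  0.47 -0.04]
```

View pics/wrist3.png

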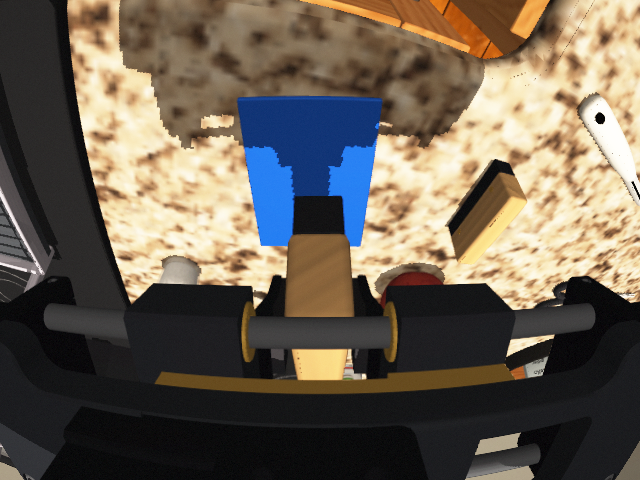

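Scraper held squarely ((320,260) in the wrist picture), lifted about 2.4 N. Next I enter from the left under the rack and touch down.

Run:
```python
from h import *
F=lambda: np.mean([(robot.hold(.02),status.get_obs()["force"])[1] for _ in range(4)],0)
robot.move_l(*pose(gp(-.01,.25,.04),GY+.1),velocity=.15)
robot.move_l(*pose(gp(.03,.18,.03),GY),velocity=.12)
robot.move_l(*pose(gp(.035,.095,.015),GY),velocity=.1)
robot.hold(.3); b=F(); print("base",status.get_obs()["time_s"],b.round(2)); np.save("base.npy",b)
z=.004; robot.move_l(*pose(gp(.035,.095,z),GY),velocity=.05)
while z>-.012:
    f=F()-b
    if f[2]>11: break
    z-= .001 if f[2]<2 else max(.0002,min(.001,(12-f[2])/12*.001))
    robot.move_l(*pose(gp(.035,.095,z),GY),velocity=.03)
s=status.get_obs(); print("contact",s["time_s"],z,f.round(2),s["width"],(s["eef_pos"]-pose(gp(.035,.095,z),GY)[0]).round(4)); np.save("z.npy",z)
p,d=viewer.read_camera("wrist"); cv2.imwrite("pics/wrist4.png",p[:,:,::-1])
p,d=viewer.read_camera("top"); cv2.imwrite("pics/top4.png",p[:,:,::-1])
a=cv2.imread("pics/top4.png")[180:340,330:550]
cv2.imwrite("pics/v4.png",np.hstack([cv2.resize(a,(400,300)),cv2.resize(cv2.imread("pics/wrist4.png"),(400,300))]))
```

```text
base 15.5667 [-0.09  0.   -1.81]
contact 19.1667 -0.0028035035359883624 [-4.84 -0.62 11.92] 0.025806383855906348 [0.0001 0.     0.001 ]
```

View pics/v4.png

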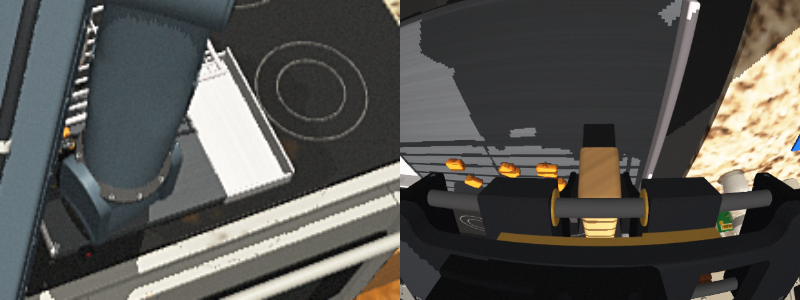

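Scraper stands to the left of all chips with 11.9 N press. I'll wipe now.

Run:
```python
from h import *
b=np.load("base.npy"); z=float(np.load("z.npy")); log=[]
for y in np.append(np.arange(.095-.012,-.135,-.012),[-.141,-.147]):
    robot.move_l(*pose(gp(.035,y,z),GY),velocity=.06)
    f=np.mean([status.get_obs()["force"]]+[(robot.hold(.01),status.get_obs()["force"])[1] for _ in range(2)],0)-b
    dz=np.clip((f[2]-12)/5e3*.6,-.0008,.0008)
    z+= dz if y>-.125 else max(dz,0)
    log.append((round(float(y),3),*f.round(1),round(z*1e3,2)))
for l in log: print(*l)
s=status.get_obs(); print(s["time_s"],s["width"])
p,d=viewer.read_camera("wrist"); cv2.imwrite("pics/wrist5.png",p[:,:,::-1]); np.save("z2.npy",z)
```

```text
0.083 -1.1 -0.6 9.2 -3.14
0.071 -1.0 0.2 9.9 -3.4
0.059 -1.7 1.1 11.1 -3.5
0.047 -0.8 0.3 11.1 -3.61
0.035 -0.7 0.3 11.2 -3.71
0.023 -0.5 1.0 11.1 -3.82
0.011 -0.8 1.3 11.7 -3.86
-0.001 -0.8 1.4 12.1 -3.85
-0.013 -0.7 1.2 12.4 -3.8
-0.025 0.1 1.4 11.3 -3.89
-0.037 -0.1 1.6 11.2 -3.98
-0.049 -0.4 1.4 11.4 -4.06
-0.061 -0.1 1.6 11.8 -4.08
-0.073 -0.1 1.3 11.9 -4.09
-0.085 0.3 1.6 12.0 -4.08
-0.097 0.5 1.6 12.1 -4.08
-0.109 0.3 1.6 11.9 -4.08
-0.121 0.9 1.4 11.8 -4.1
-0.133 0.4 0.7 11.3 -4.1
-0.141 0.3 1.5 11.6 -4.1
-0.147 0.1 1.5 11.3 -4.1
26.8 0.02555448484101901
```

View pics/wrist5.png

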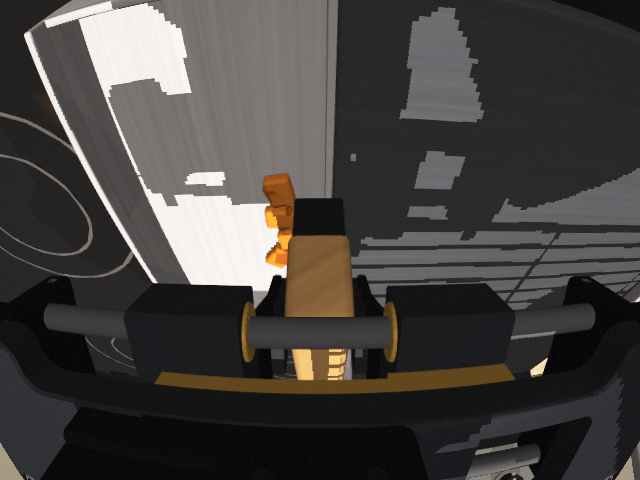

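Chips are over the edge in the tray ((278,220)), the far ones hidden. I'll lift, back off left, and check.

Run:
```python
from h import *
robot.move_l(*pose(gp(.035,-.147,.025),GY),velocity=.06)
robot.move_l(*pose(gp(.035,-.06,.03),GY),velocity=.15)
p,d=viewer.read_camera("wrist"); cv2.imwrite("pics/wrist6.png",p[:,:,::-1])
p,d=viewer.read_camera("top"); cv2.imwrite("pics/top6.png",p[:,:,::-1])
a=cv2.imread("pics/top6.png")[200:290,390:510]
cv2.imwrite("pics/v6.png",np.hstack([cv2.resize(a,(400,300)),cv2.imread("pics/wrist6.png")[130:430,80:480]]))
print(status.get_obs()["time_s"])
```

```text
28.3167
```

View pics/v6.png

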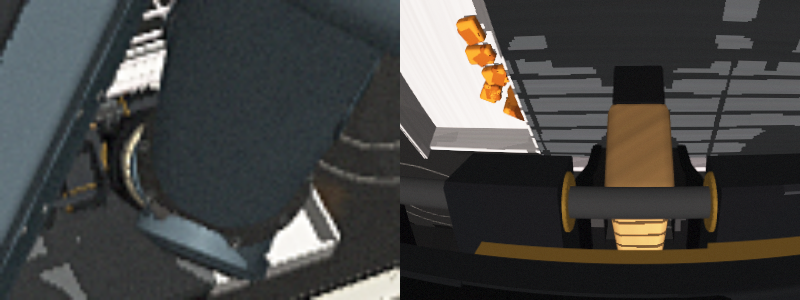

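Five chips show in the tray; the sixth may be hidden. I'll withdraw to above the pad, still holding the scraper, and check before putting it down.

Run:
```python
from h import *
from fit import cloud
robot.move_l(*pose(gp(.03,.18,.035),GY),velocity=.2)
robot.move_l(*pose(gp(-.01,.25,.045),GY+.1),velocity=.15)
robot.move_l(*pose(PC+[0,0,.07],PY),velocity=.2)
s=status.get_obs(); print(s["time_s"],np.round(s["force"],2),s["width"])
p,d=viewer.read_camera("top"); cv2.imwrite("pics/top7.png",p[:,:,::-1])
I=cv2.cvtColor(cv2.imread("pics/top7.png"),cv2.COLOR_BGR2HSV);P=cloud("top",d)
m=((I[...,0]>8)&(I[...,0]<22)&(I[...,1]>150)&(P[...,0]>.38)&(P[...,0]<.66)&(P[...,1]<-.08)&(P[...,1]>-.5)&(P[...,2]<.08)).astype(np.uint8)
k,l,st,ce=cv2.connectedComponentsWithStats(m)
for i in range(1,k):
    if st[i,4]>3: print(st[i,4],ce[i].round(1),np.median(P[l==i],0).round(3))
a=cv2.imread("pics/top7.png")[200:320,330:490]
cv2.imwrite("pics/v7.png",cv2.resize(a,(800,600),interpolation=cv2.INTER_CUBIC))
```

```text
31.1583 [-0.21 -1.57 -1.68] 0.025559488902516192
13 [430.  229.8] [ 0.582 -0.386  0.02 ]
48 [436.3 235.8] [ 0.559 -0.396  0.016]
46 [442.8 247.2] [ 0.524 -0.397  0.015]
```

View pics/v7.png

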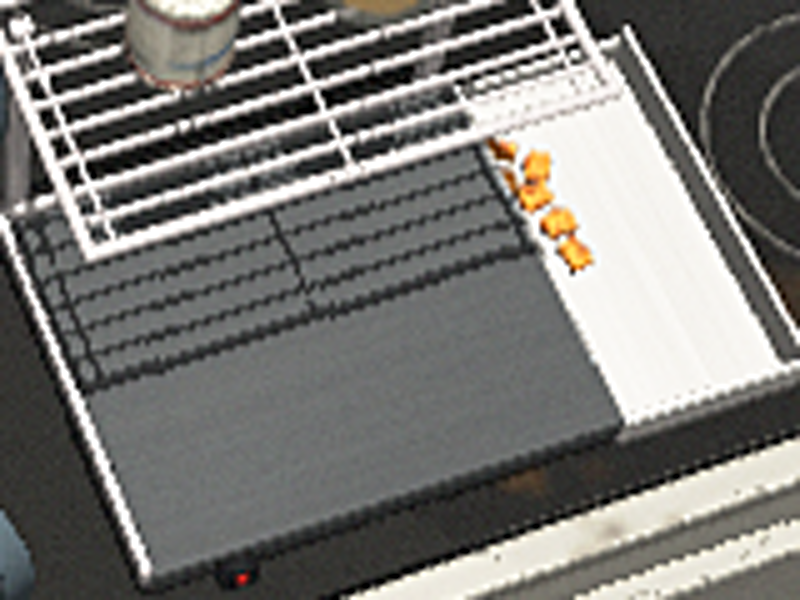

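All six chips lie in the tray (crop (537,160), (535,195), (558,222), (577,255), and (500,150), (508,182) half hidden behind the plate edge), the plate is clear, and the heights of 0.015–0.02 m are below the plate. Put the scraper back.

Run:
```python
from h import *
F=lambda: np.mean([(robot.hold(.02),status.get_obs()["force"])[1] for _ in range(4)],0)
robot.move_l(*pose(PC+[0,0,.006],PY),velocity=.1); robot.hold(.2)
b=F(); z=.004; f=b*0
while z>-.006:
    robot.move_l(*pose(PC+[0,0,z],PY),velocity=.03); f=F()-b
    if f[2]>2.5: break
    z-=.0006
print("set",z,f.round(2))
eoat.grip(.06,20); robot.hold(.3)
robot.move_l(*pose(PC+[0,0,.085],PY),velocity=.1)
q=np.array(status.get_obs()["qpos"]); q[1]-=.35; q[0]-=0.0; robot.set_joints(q)
q[0]-=.9; q[1]-=.1; robot.set_joints(q)
print(status.get_obs()["time_s"],np.round(status.get_obs()["eef_pos"],3))
for n in ("top","scene"):
    p,d=viewer.read_camera(n); cv2.imwrite(f"pics/{n}8.png",p[:,:,::-1]); np.save(f"{n}8.npy",d)
from fit import cloud
for n in ["top","scene"]:
    P=cloud(n,np.load(n+"8.npy")); I=cv2.cvtColor(cv2.imread(f"pics/{n}8.png"),cv2.COLOR_BGR2HSV)
    near=(P[...,0]>.36)&(P[...,0]<.60)&(P[...,1]>.08)&(P[...,1]<.25)
    m=near&(P[...,2]>.050)&(P[...,2]<.085)&(I[...,0]<30)
    v,u=np.nonzero(m)
    if len(v)>20:
        q=np.array([onplane(n,a,b,.066)[:2] for a,b in zip(u,v)]).astype(np.float32); print(n,m.sum(),np.median(P[m][:,2]),cv2.minAreaRect(q*1000))
cv2.imwrite("pics/v8.png",np.hstack([cv2.resize(cv2.imread(f"pics/{n}8.png")[170:410,150:470],(400,300)) for n in ("scene","top")]))
```

```text
set -0.000199999999999999 [-0.54 -0.34  2.73]
39.2833 [ 0.424 -0.291  0.339]
top 432 0.06586413171614647 ((491.87628173828125, 156.19187927246094), (123.16510009765625, 27.184593200683594), 13.876283645629883)
scene 474 0.06364526184846842 ((486.7364196777344, 158.90396118164062), (125.39498138427734, 30.39129066467285), 13.564270973205566)
```

View pics/v8.png

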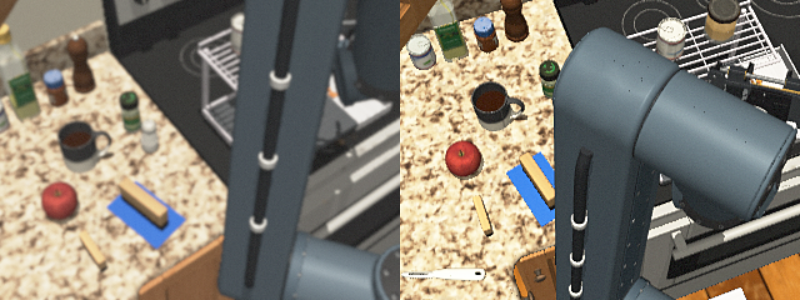

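The scraper stands upright at the pad's centre (within about 2 mm in the top view), and the bystanders are where they were. I'll check that the arm is free and hand in.

Run:
```python
from h import *
s=status.get_obs(); print(s["time_s"],np.round(s["force"],2),s["width"]); order.finish_job()
```

```text
39.3833 [ 0.19 -0.3   0.41] 0.06004920992504024
the job is handed in; nothing more can be done
```

I wiped all six chips off the plate into the crumb tray and stood the scraper back on its pad. The job was handed in at 39.4 s of the 72 s allowed.

- **Wipe:** I gripped the scraper leaned back 36° and brought it in under the rack from the left. It touched down left of the chips at 11.9 N. The measured press then stayed at 11–12.4 N, apart from the first two steps at 9.2 and 9.9 N, before the scraper reached the chips. I carried it just past the tray edge.
- **Chips:** Before putting the scraper down, the top view showed the plate clear and six chips in the tray. Four showed fully; the other two were half hidden behind the plate edge and lower than the plate. The depth check that separates chips by colour found three groups, not six, because chips lay close together or were partly hidden. I counted six from the picture.
- **Scraper:** After letting go it stood upright. The top camera put it within about 2 mm of the pad's centre and the scene camera within about 5 mm.
- **Bystanders and arm:** The jars, tin, shaker, mug and apple look unmoved in the pictures. The wrist force at hand-in was below 0.6 N, so the arm was touching nothing.

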